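Feel for the blind bore and hold the block hole-up

TASK

The aluminium tube block lies on its side; one end has the real blind hole, the other only a flush black plug that looks like one. Find the hole by feel: gently push the end with the hole onto the blue stand's level feeler pin until that end meets the stand, then take it off, turn the block upright with the hole facing up and finish while holding it like that in the gripper, steady and well above the bench (at least a hand's breadth, 10 cm, of air below it), ready for a tube to be dropped in. Leave the other things on the bench where they are.

Things in the scene. Friction and masses are not known exactly. Their poses are not given: they have to be found in the camera images.
- block: bare aluminium block, 36x36 mm in section, 72 mm long along its own x, 0.14 to 0.26 kg, lying loose on a long side in any direction. Origin at its centre, 18 mm above the bench. The blind hole, 18 mm wide, 45 mm deep, on the block's axis, opens in the +x end; the -x end has a flush black plug 18 mm wide. The four long sides are flat and alike; grip across the 36 mm
- bore_mouth (a point): centre of the blind hole's mouth, on the block's +x end face (36 mm from the block's centre)
- plug_end (a point): centre of the block's plugged end face, -x end
- feeler: blue stand fixed to the bench: upright 50 mm wide, 14 mm thick, 46 mm tall; foot 64 mm wide, 10 mm high, reaching 75 mm behind (own -x). Origin on the bench under the upright's front face. From this face a level steel pin, 8 mm thick, 30 mm long, round tip, points along own +x, 19 mm above the bench: a lying block (axis at 18 mm) slides onto it, also if lifted up to 4 mm
- pin_root (a point): where the pin leaves the front face, on the pin's axis, 19 mm above the bench
- pin_tip (a point): tip of the pin, 30 mm from the root along the stand's +x
- timer: bystander: white bench timer with coloured buttons, 62x62x17 mm, origin at the centre of its underside
- dropper_0: bystander: amber dropper bottle with orange cap, 27 mm wide, 84 mm tall, origin at the centre of its underside
- reagent_bottle_2: bystander: white reagent bottle with orange cap, 66 mm wide, 126 mm tall, origin at the centre of its underside
- tube_rack_yellow: bystander: yellow perforated tube rack, 52x122x92 mm, origin at the centre of its underside
- well_plate_1: bystander: white well plate, 86x128x14 mm, origin at the centre of its underside
Mind the look-alikes: they are no part of the job. There is more than one size of the block; the one meant has the size given above.

How it is judged:
By the outcome, as a careful person would: the job done as asked, in the order asked, and still so for the second after the job is handed in, while the arm keeps its last pose, push and grip.
It also fails if it takes over 64 s, if anything falls off the work surface, if the arm or the gripper's body presses on something with over 40 N, if the wrist force passes 120 N, or if a joint passes its speed limit or range.

ROBOT

A 6-joint arm with a two-finger parallel gripper is mounted at the origin on a cart in front of the work surface, level with it; the furniture and walls round the work are solid. World frame = base frame: x ahead of the robot, y to its left, z up, the work surface at z = 0. Lengths are in m, angles in degrees, forces in N, time in s.
With the tool pointing down it reaches from about 0.35 to 0.875 m from the base axis. Payload 4.2 kg.
Tool frame: the origin (TCP) lies on the centre line of the jaws, within the pads' length; the fingertips stand 25 mm ahead of it and the grasp point (between the pads) lies 6 mm ahead of it (finger_overhang is the distance from the TCP to the fingertips, in m); z points along the fingers, y is the line along which they close (so a half turn about z gives the same grasp; the last joint's range is limited). The gripper opens to 87 mm and grips with 3 to 60 N. Pads are 19 mm wide; open, the fingers measure 117 mm over their backs; the gripper's body (75 mm by 190 mm) begins 51 mm behind the grasp point.
Start: joints at [-49.469, 22.042, 0.453, 0, -68.411, -14.817], TCP at [0.271, -0.563, 0.248] pointing down, gripper open.
Joint ranges: [-179.83, 179.83], [-69.29, 118.12], [-61.27, 80.66], [-181.25, 117.63], [-171.15, -9.14], [-177.46, 177.46]. Speed limits (degrees/s): [159.86, 159.86, 180, 180, 180, 180].

INTERFACE

Orientations are given as a 3x3 rotation matrix whose columns are the frame's x, y, z axes.
In Python, from station import sense, capture, finish_job, spot_in, tip_of, finger_overhang gives the robot as it stands. The module is installed in compiled form; this text tells all that it offers.
- The arm moves only by the tool servo_tool, never from a script. Its arguments are lists of equal length, an entry for each row: "slide": the shift along the tool's x, y, z in m, a list of three; "spin": the turn about the tool's z in degrees; "grip": the closure, from 0 (fully open) to 1 (shut). A call has exactly 5 rows; each row is the pose to reach, as a shift and turn from the pose commanded when the call began, along the tool's axes at that moment; what a row does not reach only later rows make up. A row lasts 1/12 s, in which the tool goes at most 41.7 mm and 7.16 degrees, less where a joint would pass 70% of its speed; a pose out of reach is approached as far as the arm can. A call with a gripper value outside its range is refused whole. The fingers move at their own pace and stop on an object; the grip force is fixed at half the most. Time passes only in rows, so rows that repeat a pose let the fingers close, or fill a call up. It gives the time, the measured TCP pose, the force, the opening and the grip force at its end, in the units of the state.
- sense(): the state, without advancing time (a new reading comes with each control period).
- capture(name): name is "scene" or "top" or "wrist"; returns a dict with "pixels" (420x560x3 uint8, blue, green, red), "depth" (420x560 float32, m along the optical axis (not along the pixel's ray), 0 where there is no reading), "fx", "fy", "cx", "cy" (pixels), "R" (3x3) and "t" (3): a world point X has camera coordinates R X + t; the wrist camera has in their place "hand_eye" (4x4, takes a point from camera to tool coordinates, whose origin is the TCP and whose axes are the flange's). Camera axes: x right, y down, z forward; pixel columns grow to the right and rows downward; lengths in m; the calibration is good to about 2 mm. A picture is of the moment at which its call begins: read the wrist's pose just before it.
- finish_job(): hands the job in; it is judged then, once.
Trained networks look in the newest picture that a camera, given by its name, has taken for a name from the list of things; names that differ only in an ending like _2 or _b are one class to them, and where a whole thing is asked for, a point or a joint stands for the part that bears it (a point fixed in the world has none). Each returns a list of dicts, best first, with "conf" (0 to 1); they miss things now and then, are a little off and sometimes report something else, mostly with a low value. They report only what shows in the picture. A call takes as long as a camera call. They do not tell look-alikes from the thing itself.
- spot_in(thing, camera): "point" ([x, y, z] in m, in world coordinates, good to about 4 mm: the middle of the surface that is visible of it).
- tip_of(thing, camera): "point" ([x, y, z] in m, in world coordinates, good to about 4 mm: a listed point, or the origin of a listed thing).
The state is a dict: "time_s": time; "joints": joint angles; "joint_velocities": joint speeds; "effort": joint torques, N m; "tcp_pos": TCP position; "ee_rot": TCP orientation; "wrist_force": force on the tool from outside, world axes, zero at the start; "moment": the same for the moment, N m; "gripper_width": opening from 0.0 (shut) to 1.0 (fully open); "gripper_force": force on a finger pad.
Only numpy, scipy, OpenCV 4.12 (cv2) and the standard library are available. Lean on these libraries where they do the work, as an engineer would, in place of code of your own. Each camera call takes 0.05 s, during which the arm holds its last target. There are 200 camera calls.

## Working session

There is one attempt and no reset: what is moved stays moved. The work goes in short steps, Python scripts to look and compute and a tool call to move; the robot and the scene stay as the last step left them, time stands still between calls to the robot, and variables do not carry over. Pictures are saved under pics/ and viewed, at most 10 in all, crops included, and the job is handed in when it is done.

Besides the shell and the picture viewer there is one more tool, called after "Request:" as a command line: name --pt "numbers of a row" for each row, then --argument value for the rest. servo_tool: Moves the arm, as the interface text tells. Its arguments: {"type":"object","properties":{"slide":{"type":"array"},"spin":{"type":"array"},"grip":{"type":"array"}},"required":["slide","spin","grip"]}

```bash
mkdir -p pics
python3 - <<'E'
from station import *
import cv2,numpy as np
s=sense();print(s['time_s'],s['tcp_pos'],np.round(s['ee_rot'],3).tolist(),s['gripper_width'],s['wrist_force'],finger_overhang)
for c in("scene","top"):
    d=capture(c);cv2.imwrite(f"pics/{c}0.png",d["pixels"])
    for n in("block","bore_mouth","plug_end","feeler","pin_root","pin_tip","timer","dropper_0","reagent_bottle_2","tube_rack_yellow","well_plate_1"):
        f=tip_of if n in("bore_mouth","plug_end","pin_root","pin_tip") else spot_in
        print(c,n,[(round(r["conf"],2),np.round(r["point"],3).tolist()) for r in f(n,c)])
E
```

```text
0.0 [ 0.27097858 -0.56259808  0.24646399] [[-0.901, -0.434, -0.001], [-0.434, 0.901, 0.002], [0.0, 0.002, -1.0]] 0.9962904551404271 [-0.28450208  0.48203271 -0.2911383 ] 0.025
scene block [(0.8, [0.547, 0.208, 0.023]), (0.67, [0.534, 0.305, 0.017]), (0.64, [0.642, 0.244, 0.022])]
scene bore_mouth [(0.69, [0.548, 0.328, 0.015]), (0.61, [0.571, 0.231, 0.018]), (0.56, [0.651, 0.209, 0.017])]
scene plug_end [(0.84, [0.637, 0.258, 0.01]), (0.8, [0.538, 0.274, 0.014]), (0.65, [0.531, 0.165, 0.018])]
scene feeler [(0.62, [0.558, -0.036, 0.02])]
scene pin_root [(0.71, [0.567, -0.031, 0.018])]
scene pin_tip [(0.77, [0.564, -0.002, 0.023]), (0.64, [0.531, 0.165, 0.02])]
scene timer [(0.79, [0.717, -0.075, 0.009])]
scene dropper_0 [(0.78, [0.747, 0.062, 0.039])]
scene reagent_bottle_2 [(0.76, [0.582, -0.246, 0.061])]
scene tube_rack_yellow [(0.76, [0.462, 0.494, 0.069])]
scene well_plate_1 [(0.5, [0.691, -0.321, 0.017])]
top block [(0.75, [0.544, 0.298, 0.028]), (0.61, [0.552, 0.194, 0.035]), (0.53, [0.642, 0.234, 0.025])]
top bore_mouth [(0.82, [0.567, 0.226, 0.017]), (0.76, [0.551, 0.324, 0.013]), (0.52, [0.651, 0.206, 0.016])]
top plug_end [(0.8, [0.539, 0.269, 0.016]), (0.49, [0.638, 0.26, 0.014])]
top feeler [(0.87, [0.565, -0.067, 0.01])]
top pin_root [(0.77, [0.564, -0.036, 0.021])]
top pin_tip [(0.74, [0.56, -0.002, 0.023])]
top timer [(0.58, [0.549, 0.193, 0.036]), (0.5, [0.699, -0.083, 0.017])]
top dropper_0 [(0.19, [0.488, 0.463, 0.08]), (0.18, [0.548, 0.196, 0.034])]
top reagent_bottle_2 [(0.68, [0.589, -0.25, 0.09])]
top tube_rack_yellow [(0.58, [0.491, 0.459, 0.079]), (0.35, [0.551, 0.194, 0.036])]
top well_plate_1 [(0.97, [0.669, -0.363, 0.016])]
```

View pics/scene0.png

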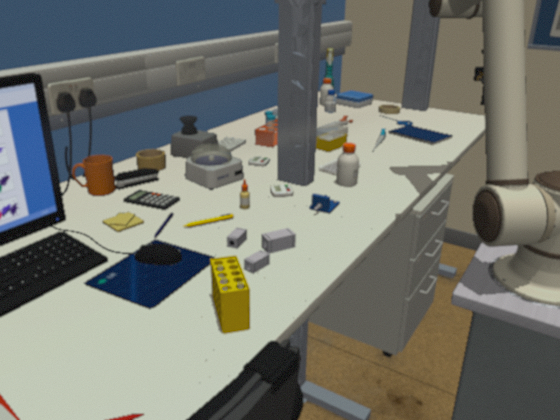

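View pics/top0.png

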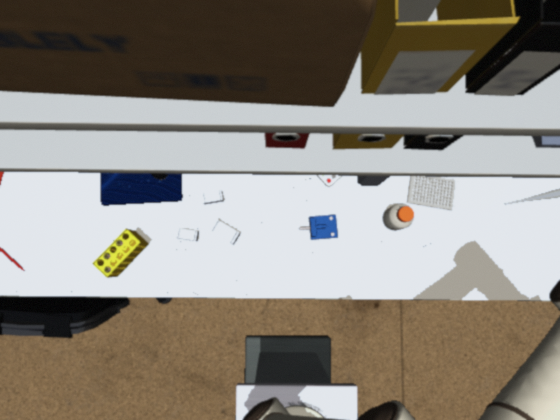

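Scene: the three candidate blocks are A (278,240), B (257,262) and C (237,238). In the top view A is at about (226,231). A looks largest. The blue stand is at (322,203), with its pin pointing at the blocks. Next I measure sizes from depth.

```bash
cat > h.py <<'E'
from station import *
import cv2,numpy as np
def cloud(d):
    v,u=np.mgrid[0:420,0:560];z=d["depth"]
    P=np.stack([(u-d["cx"])/d["fx"]*z,(v-d["cy"])/d["fy"]*z,z],-1)
    if "hand_eye" in d:
        s=sense();H=d["hand_eye"];Q=P@H[:3,:3].T+H[:3,3];W=Q@np.array(s["ee_rot"]).T+s["tcp_pos"]
    else: W=(P-d["t"])@d["R"]
    W[z==0]=np.nan
    return W
def rect(W,c,r,lo,hi):
    m=(np.hypot(W[...,0]-c[0],W[...,1]-c[1])<r)&(W[...,2]>lo)&(W[...,2]<hi)
    p=W[m]
    (cx,cy),(w,h),a=cv2.minAreaRect((p[:,:2]*1000).astype(np.float32))
    return len(p),np.round([cx,cy,w,h,a],1),np.round(np.percentile(p[:,2],[5,50,95])*1000,1)
E
python3 - <<'E'
from h import *
for c in("top","scene"):
    d=capture(c);W=cloud(d)
    for n,p in dict(A=(.55,.196),B=(.542,.3),C=(.642,.236),st=(.565,-.05)).items():
        print(c,n,*rect(W,p,.055,.012,.06))
    if c=="top":
        m=(W[...,0]>.4)&(W[...,0]<.85)&(abs(W[...,1])<.35)&(W[...,2]>.15); print("overhead: n,minx,minz",m.sum(),W[m].min(0))
    p=d["pixels"]
    if c=="scene": cv2.imwrite("pics/crop.png",cv2.resize(p[190:280,210:350],None,fx=5,fy=5,interpolation=2))
E
```

```text
top A 377 [551.  195.9  72.3  35.9  59.8] [30.5 35.6 39.9]
top B 216 [543.1 297.9  54.9  27.1  82. ] [20.1 26.  30.5]
top C 217 [645.5 232.6  27.4  54.3  10.2] [20.1 26.2 29.8]
top st 272 [564.3 -53.9  60.8 100.1   7. ] [12.5 28.7 48.1]
overhead: n,minx,minz 95513 [ 0.57077138 -0.30472583  0.70332019]
scene A 529 [550.8 197.1  75.5  43.5  58.2] [14.3 33.1 37.8]
scene B 302 [542.8 298.6  58.   31.4  80.6] [13.2 26.3 29. ]
scene C 238 [645.9 235.   31.   58.6  10.9] [13.1 26.  28.9]
scene st 273 [559.1 -50.1  95.   52.5  66.1] [14.2 30.5 47.1]
```

View pics/crop.png

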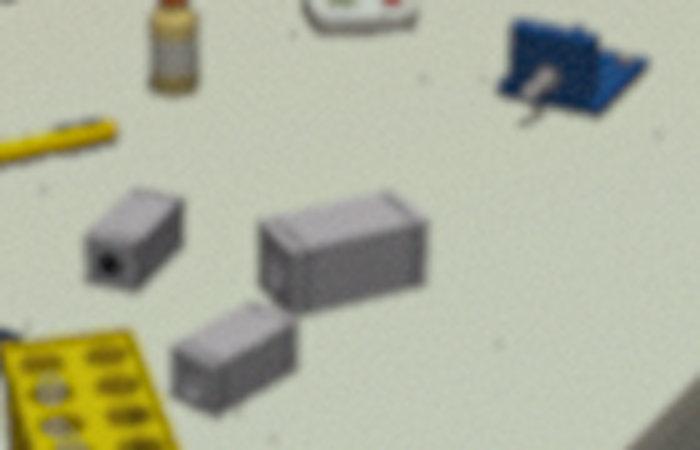

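Sizes settle it: A is 72x36 mm with its top at 36 mm. B and C are about 54x27, so they are look-alikes. In the crop A is at about (345,255). I'll plan the approach to A, tool x along the end the networks call the mouth.

```bash
cat >> h.py <<'E'
def yaw(s): return np.degrees(np.arctan2(s["ee_rot"][1][0],s["ee_rot"][0][0]))
def plan(x,y,z,dyaw,n):
    "numbers for n calls from here to x,y,z with a world turn dyaw"
    s=sense();p=np.array(s["tcp_pos"]);D=(np.array([x,y,z])-p)/n;a=yaw(s)
    print("at",np.round(p,4),"yaw",round(a,1),"j",np.round(s["joints"],1))
    for i in range(n):
        t=np.radians(a+dyaw*i/n)
        print(np.round([np.cos(t)*D[0]+np.sin(t)*D[1],np.sin(t)*D[0]-np.cos(t)*D[1],-D[2]],4),"spin",round(-dyaw/n,2))
E
python3 -c "
from h import *
plan(.551,.196,.22,214.3,6)
d=capture('wrist');print(d['hand_eye'])
W=cloud(capture('scene'))
m=(abs(W[...,2])<.01)&(abs(W[...,1])<.2)&(W[...,0]<.7);print('bench edge x',np.nanmin(W[m][:,0]))
W=cloud(capture('top'));m=(W[...,2]>.041)&(W[...,2]<.052)&(np.hypot(W[...,0]-.565,W[...,1]+.04)<.07)
print(rect(W,(.565,-.04),.07,.04,.053)); print(rect(W,(.565,.0),.03,.012,.026)); print(rect(W,(.565,-.08),.07,.005,.016))
"
```

```text
at [ 0.2712 -0.5631  0.2475] yaw -154.3 j [-49.5  22.    0.5   0.  -68.4 -14.8]
[-0.0969  0.0937  0.0046] spin -35.72
[-0.1334  0.0195  0.0046] spin -35.72
[-0.1197 -0.062   0.0046] spin -35.72
[-0.061  -0.1202  0.0046] spin -35.72
[ 0.0207 -0.1332  0.0046] spin -35.72
[ 0.0946 -0.0961  0.0046] spin -35.72
[[-1.44665759e-04 -9.59463363e-01 -2.81833345e-01  7.65756411e-02]
 [ 9.99999890e-01 -2.64779874e-04  3.88104696e-04 -4.00576015e-04]
 [-4.46996035e-04 -2.81833258e-01  9.59463295e-01 -1.36436997e-01]
 [ 0.00000000e+00  0.00000000e+00  0.00000000e+00  1.00000000e+00]]
bench edge x -0.0535922195202709
(97, array([565.9, -39. ,  48.8,  14. ,   5.6]), array([42.2, 45.4, 48.4]))
(26, array([562.9, -16.4,   7.3,  25.6,   9.8]), array([16.2, 21. , 24.3]))
(494, array([ 5.725e+02, -7.690e+01,  1.204e+02,  1.238e+02,  5.000e-01]), array([ 5.5,  9.4, 13.7]))
```

Request:
servo_tool --pt "-0.097 0.094 0.005" --pt "-0.097 0.094 0.005" --pt "-0.097 0.094 0.005" --pt "-0.097 0.094 0.005" --pt "-0.097 0.094 0.005" --spin '[-7.15,-14.3,-21.45,-28.6,-35.7]' --grip '[0,0,0,0,0]'

```text
time_s: 1.87
tcp_pos: [0.3186, -0.4337, 0.2431]
ee_rot: [[-0.47, -0.883, 0.001], [-0.883, 0.47, 0.0], [-0.0, -0.001, -1.0]]
wrist_force: [0.5, -0.9, -0.3]
gripper_width: 0.999
gripper_force: 0.0
```

Request:
servo_tool --pt "-0.133 0.02 0.005" --pt "-0.133 0.02 0.005" --pt "-0.133 0.02 0.005" --pt "-0.133 0.02 0.005" --pt "-0.133 0.02 0.005" --spin '[-7.15,-14.3,-21.45,-28.6,-35.7]' --grip '[0,0,0,0,0]'

```text
time_s: 2.28
tcp_pos: [0.3646, -0.3075, 0.238]
ee_rot: [[0.134, -0.991, 0.001], [-0.991, -0.134, 0.0], [0.0, -0.001, -1.0]]
wrist_force: [-0.2, -0.4, -0.3]
gripper_width: 1.0
gripper_force: 0.0
```

Request:
servo_tool --pt "-0.12 -0.062 0.005" --pt "-0.12 -0.062 0.005" --pt "-0.12 -0.062 0.005" --pt "-0.12 -0.062 0.005" --pt "-0.12 -0.062 0.005" --spin '[-7.15,-14.3,-21.45,-28.6,-35.7]' --grip '[0,0,0,0,0]'

```text
time_s: 2.7
tcp_pos: [0.4115, -0.1808, 0.2329]
ee_rot: [[0.688, -0.726, 0.001], [-0.726, -0.688, 0.0], [0.001, -0.001, -1.0]]
wrist_force: [0.1, -0.8, -0.6]
gripper_width: 0.997
gripper_force: 0.0
```

Request:
servo_tool --pt "-0.061 -0.12 0.005" --pt "-0.061 -0.12 0.005" --pt "-0.061 -0.12 0.005" --pt "-0.061 -0.12 0.005" --pt "-0.061 -0.12 0.005" --spin '[-7.15,-14.3,-21.45,-28.6,-35.7]' --grip '[0,0,0,0,0]'

```text
time_s: 3.12
tcp_pos: [0.4583, -0.0543, 0.2276]
ee_rot: [[0.982, -0.189, 0.001], [-0.189, -0.982, 0.0], [0.001, -0.0, -1.0]]
wrist_force: [0.1, -0.4, -0.2]
gripper_width: 0.996
gripper_force: 0.0
```

Request:
servo_tool --pt "0.021 -0.133 0.005" --pt "0.021 -0.133 0.005" --pt "0.021 -0.133 0.005" --pt "0.021 -0.133 0.005" --pt "0.021 -0.133 0.005" --spin '[-7.15,-14.3,-21.45,-28.6,-35.7]' --grip '[0,0,0,0,0]'

```text
time_s: 3.53
tcp_pos: [0.5053, 0.0721, 0.2223]
ee_rot: [[0.908, 0.419, 0.0], [0.419, -0.908, 0.0], [0.0, 0.0, -1.0]]
wrist_force: [-0.7, -0.1, 0.4]
gripper_width: 1.002
gripper_force: 0.0
```

Request:
servo_tool --pt "0.095 -0.096 0.005" --pt "0.095 -0.096 0.005" --pt "0.095 -0.096 0.005" --pt "0.095 -0.096 0.005" --pt "0.095 -0.096 0.005" --spin '[-7.15,-14.3,-21.45,-28.6,-35.7]' --grip '[0,0,0,0,0]'

```text
time_s: 3.95
tcp_pos: [0.5524, 0.1989, 0.2167]
ee_rot: [[0.493, 0.87, 0.0], [0.87, -0.493, 0.0], [0.0, 0.0, -1.0]]
wrist_force: [-0.3, -0.1, -0.3]
gripper_width: 1.002
gripper_force: 0.0
```

```bash
python3 -c "
from h import *
d=capture('wrist');W=cloud(d);cv2.imwrite('pics/w1.png',d['pixels'])
print(rect(W,(.551,.196),.055,.030,.042))
for n in('bore_mouth','plug_end'):print(n,[(round(r['conf'],2),np.round(r['point'],3).tolist()) for r in tip_of(n,'wrist')])
plan(.551,.196,.029,0,1)
"
```

```text
(2527, array([551.3, 194.5,  72.4,  36. ,  60.2]), array([34.2, 35.4, 36.7]))
bore_mouth [(0.76, [0.546, 0.325, 0.01]), (0.74, [0.567, 0.23, 0.02]), (0.63, [0.652, 0.207, 0.018]), (0.63, [0.566, -0.033, 0.001])]
plug_end [(0.88, [0.639, 0.256, 0.01]), (0.87, [0.537, 0.272, 0.013]), (0.62, [0.532, 0.162, 0.019])]
at [0.5513 0.196  0.2173] yaw 59.8 j [ 35.4  19.5  -7.9   0.  -62.6 114.3]
[-0.0002 -0.0003  0.1883] spin 0.0
```

View pics/w1.png

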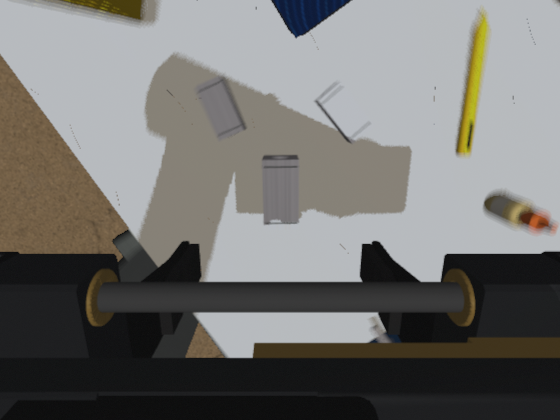

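The wrist view shows A at (280,190) lined up with the jaws, B at (220,108) and C at (340,112). Descending on A and gripping.

Request:
servo_tool --pt "-0.001 0.001 0.04" --pt "-0.001 0.001 0.08" --pt "-0.001 0.001 0.12" --pt "-0.001 0.001 0.15" --pt "-0.001 0.001 0.17" --spin '[0,0,0,0,0]' --grip '[0,0,0,0,0]'

```text
time_s: 4.52
tcp_pos: [0.55, 0.1926, 0.0445]
ee_rot: [[0.506, 0.863, -0.004], [0.863, -0.506, -0.002], [-0.004, -0.002, -1.0]]
wrist_force: [1.5, -0.8, -0.5]
gripper_width: 1.0
gripper_force: 0.0
```

Request:
servo_tool --pt "0 0 0.01" --pt "0 0 0.0175" --pt "0 0 0.0175" --pt "0 0 0.0175" --pt "0 0 0.0175" --spin '[0,0,0,0,0]' --grip '[0,0,0,1,1]'

```text
time_s: 4.93
tcp_pos: [0.5529, 0.195, 0.0318]
ee_rot: [[0.502, 0.865, 0.003], [0.865, -0.502, 0.002], [0.003, 0.002, -1.0]]
wrist_force: [0.1, -1.3, 0.7]
gripper_width: 0.918
gripper_force: 0.0
```

Request:
servo_tool --pt "0 0 0" --pt "0 0 0" --pt "0 0 0" --pt "0 0 0" --pt "0 0 0" --spin '[0,0,0,0,0]' --grip '[1,1,1,1,1]'

```text
time_s: 5.35
tcp_pos: [0.5519, 0.1945, 0.0303]
ee_rot: [[0.501, 0.865, 0.0], [0.865, -0.501, 0.0], [0.0, 0.0, -1.0]]
wrist_force: [-0.6, 0.2, -0.1]
gripper_width: 0.553
gripper_force: 0.0
```

Request:
servo_tool --pt "0 0 0" --pt "0 0 0" --pt "0 0 0" --pt "0 0 0" --pt "0 0 0" --spin '[0,0,0,0,0]' --grip '[1,1,1,1,1]'

```text
time_s: 5.77
tcp_pos: [0.5517, 0.1944, 0.03]
ee_rot: [[0.501, 0.865, -0.0], [0.865, -0.501, -0.0], [-0.0, -0.0, -1.0]]
wrist_force: [-0.7, 0.6, 1.4]
gripper_width: 0.411
gripper_force: 30.0
```

```bash
python3 -c "
from h import *
print(sense()['gripper_force']);a=np.radians(95.6)
plan(.5653+.110*np.cos(a),-.032+.110*np.sin(a),.08,-84.4-yaw(sense()),4)
"
```

```text
29.999003200483685
at [0.5517 0.1944 0.03  ] yaw 59.9 j [ 35.3  31.9 -19.3  -0.  -38.8 114.7]
[-0.0249  0.0153 -0.0125] spin 36.08
[-0.0112  0.027  -0.0125] spin 36.08
[ 0.0069  0.0284 -0.0125] spin 36.08
[ 0.0223  0.0189 -0.0125] spin 36.08
```

Request:
servo_tool --pt "0 0 -0.02" --pt "0 0 -0.04" --pt "0 0 -0.05" --pt "0 0 -0.05" --pt "0 0 -0.05" --spin '[0,0,0,0,0]' --grip '[1,1,1,1,1]'

```text
time_s: 6.18
tcp_pos: [0.5516, 0.1944, 0.0799]
ee_rot: [[0.502, 0.865, 0.0], [0.865, -0.502, 0.001], [0.001, -0.0, -1.0]]
wrist_force: [-0.1, -0.1, -1.8]
gripper_width: 0.41
gripper_force: 30.0
```

Request:
servo_tool --pt "-0.005 0.003 0" --pt "-0.01 0.006 0" --pt "-0.015 0.009 0" --pt "-0.02 0.012 0" --pt "-0.025 0.015 0" --spin '[7,14,21,28,35]' --grip '[1,1,1,1,1]'

```text
time_s: 6.6
tcp_pos: [0.5512, 0.1645, 0.0782]
ee_rot: [[0.91, 0.415, -0.003], [0.415, -0.91, -0.001], [-0.003, -0.0, -1.0]]
wrist_force: [-0.9, -0.4, -1.3]
gripper_width: 0.413
gripper_force: 30.0
```

Request:
servo_tool --pt "-0.002 0.005 0" --pt "-0.004 0.01 0" --pt "-0.006 0.016 0" --pt "-0.008 0.021 0" --pt "-0.011 0.027 0" --spin '[7,14,21,28,35]' --grip '[1,1,1,1,1]'

```text
time_s: 7.02
tcp_pos: [0.5527, 0.1355, 0.0783]
ee_rot: [[0.983, -0.181, -0.003], [-0.181, -0.983, -0.001], [-0.003, 0.002, -1.0]]
wrist_force: [0.4, 0.3, -2.5]
gripper_width: 0.411
gripper_force: 30.0
```

Request:
servo_tool --pt "0.001 0.005 0" --pt "0.003 0.011 0" --pt "0.004 0.017 0" --pt "0.005 0.023 0" --pt "0.007 0.028 0" --spin '[7,14,21,28,35]' --grip '[1,1,1,1,1]'

```text
time_s: 7.43
tcp_pos: [0.5543, 0.1065, 0.0782]
ee_rot: [[0.701, -0.713, -0.004], [-0.713, -0.701, -0.001], [-0.002, 0.003, -1.0]]
wrist_force: [-0.7, -0.4, -2.1]
gripper_width: 0.413
gripper_force: 30.0
```

Request:
servo_tool --pt "0.004 0.004 0" --pt "0.009 0.008 0" --pt "0.013 0.012 0" --pt "0.018 0.015 0" --pt "0.022 0.019 0" --spin '[7,14,21,28,35]' --grip '[1,1,1,1,1]'

```text
time_s: 7.85
tcp_pos: [0.5568, 0.0777, 0.0783]
ee_rot: [[0.166, -0.986, -0.003], [-0.986, -0.166, -0.001], [0.0, 0.003, -1.0]]
wrist_force: [-0.4, 0.7, -1.5]
gripper_width: 0.413
gripper_force: 30.0
```

```bash
python3 -c "
from h import *
s=sense();a=np.radians(95.6)
d=capture('wrist');W=cloud(d)
p=W[(np.hypot(W[...,0]-.566,W[...,1]+.04)<.07)]
print('upright',len(p),rect(W,(.566,-.039),.04,.042,.052));
try: print('pin',rect(W,(.5635,-.012),.018,.014,.027))
except Exception as e:print('nopin')
print('block',rect(W,s['tcp_pos'][:2],.06,.06,.10))
W=cloud(capture('top'));print('block top',rect(W,s['tcp_pos'][:2],.06,.06,.1), 'up',rect(W,(.566,-.039),.04,.041,.052),'pin',rect(W,(.5635,-.012),.018,.014,.027))
plan(.5653+.110*np.cos(a),-.032+.110*np.sin(a),.032,-84.4-yaw(s),1)
"
```

```text
upright 30891 (3585, array([565.1, -40.1,  50. ,  14.7,   5.1]), array([43.4, 45.1, 46.2]))
pin (714, array([563. , -16.7,   8. ,  26.5,   5. ]), array([19. , 21.5, 22.9]))
block (10601, array([557.8,  72.6,  61.5,  66.3,   9.5]), array([70.9, 83.4, 88.6]))Traceback (most recent call last):
  File "<string>", line 10, in <module>
    W=cloud(capture('top'));print('block top',rect(W,s['tcp_pos'][:2],.06,.06,.1), 'up',rect(W,(.566,-.039),.04,.041,.052),'pin',rect(W,(.5635,-.012),.018,.014,.027))
                                              ~~~~^^^^^^^^^^^^^^^^^^^^^^^^^^^^^^^
  File "h.py", line 15, in rect
    return len(p),np.round([cx,cy,w,h,a],1),np.round(np.percentile(p[:,2],[5,50,95])*1000,1)
                                                     ~~~~~~~~~~~~~^^^^^^^^^^^^^^^^^^
    return _quantile_unchecked(
        a, q, axis, out, overwrite_input, method, keepdims, weights)
    return _ureduce(a,
                    func=_quantile_ureduce_func,
    ...<5 lines>...
                    overwrite_input=overwrite_input,
                    method=method)
    r = func(a, **kwargs)
    result = _quantile(arr,
                       quantiles=q,
    ...<2 lines>...
                       out=out,
                       weights=wgt)
    slices_having_nans = np.isnan(arr[-1, ...])
                                  ~~~^^^^^^^^^
IndexError: index -1 is out of bounds for axis 0 with size 0
```

```bash
python3 -c "
from h import *
plan(.5544,.078,.032,-84.8-yaw(sense()),1)
"
```

```text
at [0.5565 0.0773 0.0783] yaw -80.2 j [ 24.4  26.3 -20.4  -0.  -43.5 -14.6]
[-0.001   0.002   0.0463] spin 4.64
```

Request:
servo_tool --pt "-0.001 0.002 0.015" --pt "-0.001 0.002 0.03" --pt "-0.001 0.002 0.04" --pt "-0.001 0.002 0.046" --pt "-0.001 0.002 0.046" --spin '[4.6,4.6,4.6,4.6,4.6]' --grip '[1,1,1,1,1]'

```text
time_s: 8.37
tcp_pos: [0.5545, 0.0787, 0.0321]
ee_rot: [[0.094, -0.996, -0.004], [-0.996, -0.094, -0.001], [0.001, 0.004, -1.0]]
wrist_force: [-0.5, 0.1, -2.2]
gripper_width: 0.412
gripper_force: 30.0
```

```bash
python3 -c "
from h import *
plan(.5544,.078,.032,-84.8-yaw(sense()),1);plan(.5583,.036,.032,-84.8-yaw(sense()),1)
d=capture('scene');cv2.imwrite('pics/s2.png',cv2.resize(d['pixels'][170:250,240:370],None,fx=5,fy=5,interpolation=2))
"
```

```text
at [0.5545 0.0787 0.0321] yaw -84.6 j [ 24.7  30.  -22.7  -0.  -37.4 -19.2]
[0.0007 0.0001 0.0001] spin 0.2
at [0.5545 0.0787 0.0321] yaw -84.6 j [ 24.7  30.  -22.7  -0.  -37.4 -19.2]
[0.0429 0.0002 0.0001] spin 0.2
```

View pics/s2.png

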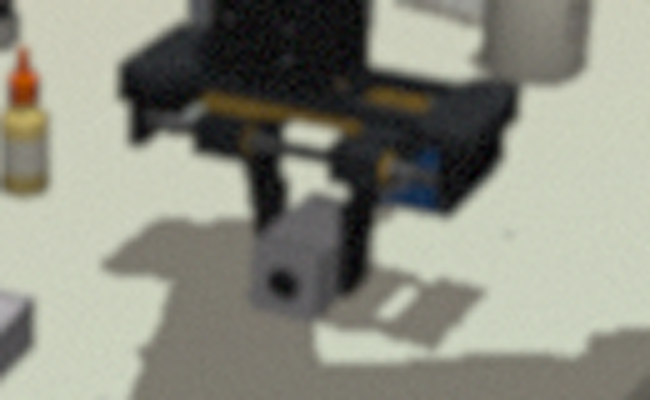

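Block held level with a dark round end toward the camera at (280,280). Pushing slowly toward the pin.

Request:
servo_tool --pt "0.015 0 0" --pt "0.028 0 0" --pt "0.036 0 0" --pt "0.04 0 0" --pt "0.041 0 0" --spin '[0.2,0.2,0.2,0.2,0.2]' --grip '[1,1,1,1,1]'

```text
time_s: 8.83
tcp_pos: [0.5596, 0.0372, 0.0344]
ee_rot: [[0.088, -0.996, 0.001], [-0.996, -0.088, 0.0], [-0.0, -0.001, -1.0]]
wrist_force: [0.7, 0.3, -1.5]
gripper_width: 0.411
gripper_force: 30.0
```

Request:
servo_tool --pt "0.001 0 0" --pt "0.003 0 0" --pt "0.005 0 0" --pt "0.006 0 0" --pt "0.007 0 0" --spin '[0,0,0,0,0]' --grip '[1,1,1,1,1]'

```text
time_s: 9.25
tcp_pos: [0.56, 0.0313, 0.0341]
ee_rot: [[0.089, -0.996, 0.0], [-0.996, -0.089, 0.0], [-0.0, -0.0, -1.0]]
wrist_force: [0.5, -0.3, -2.6]
gripper_width: 0.408
gripper_force: 30.0
```

Request:
servo_tool --pt "0.0005 0 0" --pt "0.001 0 0" --pt "0.0015 0 0" --pt "0.002 0 0" --pt "0.002 0 0" --spin '[0,0,0,0,0]' --grip '[1,1,1,1,1]'

```text
time_s: 9.67
tcp_pos: [0.5602, 0.0291, 0.034]
ee_rot: [[0.089, -0.996, -0.0], [-0.996, -0.089, -0.0], [0.0, 0.0, -1.0]]
wrist_force: [-0.1, 0.0, -1.5]
gripper_width: 0.41
gripper_force: 30.0
```

No resistance past the tip, so the pin is in the bore. I'll correct the small offset and continue gently.

Request:
servo_tool --pt "0.001 0.0005 0.001" --pt "0.003 0.001 0.002" --pt "0.006 0.001 0.002" --pt "0.009 0.001 0.002" --pt "0.012 0.001 0.002" --spin '[0,0,0,0,0]' --grip '[1,1,1,1,1]'

```text
time_s: 10.08
tcp_pos: [0.5603, 0.0168, 0.0321]
ee_rot: [[0.089, -0.996, -0.0], [-0.996, -0.089, -0.0], [0.0, 0.0, -1.0]]
wrist_force: [-0.2, 0.1, -1.7]
gripper_width: 0.414
gripper_force: 30.0
```

Request:
servo_tool --pt "0.002 0 0" --pt "0.005 0 0" --pt "0.008 0 0" --pt "0.01 0 0" --pt "0.011 0 0" --spin '[0,0,0,0,0]' --grip '[1,1,1,1,1]'

```text
time_s: 10.5
tcp_pos: [0.5612, 0.0058, 0.032]
ee_rot: [[0.089, -0.996, -0.0], [-0.996, -0.089, -0.0], [0.0, 0.0, -1.0]]
wrist_force: [-0.8, -0.0, -2.2]
gripper_width: 0.41
gripper_force: 30.0
```

Request:
servo_tool --pt "0.0005 0 0" --pt "0.001 0 0" --pt "0.0015 0 0" --pt "0.002 0 0" --pt "0.002 0 0" --spin '[0,0,0,0,0]' --grip '[1,1,1,1,1]'

```text
time_s: 10.92
tcp_pos: [0.5614, 0.0045, 0.0321]
ee_rot: [[0.089, -0.996, 0.0], [-0.996, -0.089, 0.0], [-0.0, -0.0, -1.0]]
wrist_force: [0.2, 1.9, -1.1]
gripper_width: 0.408
gripper_force: 30.0
```

Request:
servo_tool --pt "0.0005 0 0" --pt "0.001 0 0" --pt "0.0015 0 0" --pt "0.0015 0 0" --pt "0.0015 0 0" --spin '[0,0,0,0,0]' --grip '[1,1,1,1,1]'

```text
time_s: 11.33
tcp_pos: [0.5614, 0.0044, 0.0321]
ee_rot: [[0.09, -0.996, 0.0], [-0.996, -0.09, 0.002], [-0.002, -0.0, -1.0]]
wrist_force: [-3.0, 8.3, -0.7]
gripper_width: 0.415
gripper_force: 30.0
```

The force is 8 N about 36 mm from the stand face: the end meets the stand with the pin fully inside, so the tool +x end is the real hole. Backing off and lifting.

Request:
servo_tool --pt "-0.012 0 0" --pt "-0.028 0 0" --pt "-0.045 0 0" --pt "-0.06 0 0" --pt "-0.07 0 0" --spin '[0,0,0,0,0]' --grip '[1,1,1,1,1]'

```text
time_s: 11.75
tcp_pos: [0.5553, 0.0739, 0.0321]
ee_rot: [[0.09, -0.996, 0.0], [-0.996, -0.09, -0.0], [0.0, -0.0, -1.0]]
wrist_force: [0.1, -0.4, -2.0]
gripper_width: 0.413
gripper_force: 30.0
```

Request:
servo_tool --pt "0 0 -0.02" --pt "0 0 -0.04" --pt "0 0 -0.06" --pt "0 0 -0.075" --pt "0 0 -0.075" --spin '[0,0,0,0,0]' --grip '[1,1,1,1,1]'

```text
time_s: 12.17
tcp_pos: [0.5574, 0.0733, 0.1105]
ee_rot: [[0.09, -0.996, 0.007], [-0.996, -0.09, 0.002], [-0.001, -0.007, -1.0]]
wrist_force: [0.1, 0.6, -1.5]
gripper_width: 0.415
gripper_force: 30.0
```

```bash
python3 -c "
from h import *
plan(.512,-.045,.105,5.2-yaw(sense()),3)
"
```

```text
at [0.5574 0.0733 0.1105] yaw -84.8 j [ 24.   23.7 -19.    0.1 -46.9 -18.9]
[0.0379 0.0186 0.0018] spin -30.01
[0.0235 0.0351 0.0018] spin -30.01
[0.0028 0.0421 0.0018] spin -30.01
```

Request:
servo_tool --pt "0.008 0.004 0" --pt "0.015 0.007 0" --pt "0.023 0.011 0" --pt "0.03 0.015 0" --pt "0.038 0.019 0" --spin '[-6,-12,-18,-24,-30]' --grip '[1,1,1,1,1]'

```text
time_s: 12.58
tcp_pos: [0.5389, 0.0325, 0.1058]
ee_rot: [[0.579, -0.815, -0.002], [-0.815, -0.579, -0.001], [-0.001, 0.002, -1.0]]
wrist_force: [0.4, -0.2, -1.0]
gripper_width: 0.407
gripper_force: 30.0
```

Request:
servo_tool --pt "0.005 0.007 0" --pt "0.009 0.014 0" --pt "0.014 0.021 0" --pt "0.019 0.028 0" --pt "0.023 0.035 0" --spin '[-6,-12,-18,-24,-30]' --grip '[1,1,1,1,1]'

```text
time_s: 13.0
tcp_pos: [0.5236, -0.0066, 0.1058]
ee_rot: [[0.909, -0.416, -0.002], [-0.416, -0.909, -0.0], [-0.001, 0.001, -1.0]]
wrist_force: [-0.2, -0.7, -1.3]
gripper_width: 0.416
gripper_force: 30.0
```

Request:
servo_tool --pt "0 0.008 0" --pt "0.001 0.017 0" --pt "0.002 0.026 0" --pt "0.003 0.035 0" --pt "0.003 0.042 0" --spin '[-6,-12,-18,-24,-30]' --grip '[1,1,1,1,1]'

```text
time_s: 13.42
tcp_pos: [0.5085, -0.0461, 0.1059]
ee_rot: [[0.996, 0.094, -0.002], [0.094, -0.996, -0.0], [-0.002, 0.0, -1.0]]
wrist_force: [-0.3, 0.2, -2.0]
gripper_width: 0.41
gripper_force: 30.0
```

```bash
python3 -c "
from h import *
plan(.512,-.045,.085,5.2-yaw(sense()),1)
"
```

```text
at [ 0.5085 -0.0461  0.1059] yaw 5.4 j [ 13.1  20.  -26.1  -0.  -44.   82.3]
[ 0.0036 -0.0007  0.0209] spin 0.17
```

Request:
servo_tool --pt "0.0035 -0.0005 0.01" --pt "0.0035 -0.0005 0.02" --pt "0.0035 -0.0005 0.025" --pt "0.0035 -0.0005 0.028" --pt "0.0035 -0.0005 0.03" --spin '[0,0,0,0,0]' --grip '[1,1,1,1,1]'

```text
time_s: 13.83
tcp_pos: [0.5123, -0.0444, 0.0759]
ee_rot: [[0.996, 0.089, -0.002], [0.089, -0.996, -0.001], [-0.003, 0.0, -1.0]]
wrist_force: [-4.4, 0.8, 6.6]
gripper_width: 0.414
gripper_force: 30.0
```

Request:
servo_tool --pt "0 0 0.001" --pt "0 0 0.002" --pt "0 0 0.003" --pt "0 0 0.004" --pt "0 0 0.005" --spin '[0,0,0,0,0]' --grip '[1,1,1,1,1]'

```text
time_s: 14.25
tcp_pos: [0.512, -0.0446, 0.0737]
ee_rot: [[0.996, 0.089, -0.001], [0.089, -0.996, -0.0], [-0.001, 0.0, -1.0]]
wrist_force: [-7.9, 2.1, 11.7]
gripper_width: 0.411
gripper_force: 30.0
```

Slipping in the pads at about 12 N as hoped. Continuing downward.

Request:
servo_tool --pt "0 0 0.002" --pt "0 0 0.004" --pt "0 0 0.006" --pt "0 0 0.008" --pt "0 0 0.01" --spin '[0,0,0,0,0]' --grip '[1,1,1,1,1]'

```text
time_s: 14.67
tcp_pos: [0.5113, -0.0447, 0.0632]
ee_rot: [[0.996, 0.089, -0.003], [0.089, -0.996, -0.0], [-0.003, 0.0, -1.0]]
wrist_force: [-6.5, 0.9, 9.8]
gripper_width: 0.414
gripper_force: 30.0
```

Request:
servo_tool --pt "0 0 0.001" --pt "0 0 0.003" --pt "0 0 0.005" --pt "0 0 0.006" --pt "0 0 0.006" --spin '[0,0,0,0,0]' --grip '[1,1,1,1,1]'

```text
time_s: 15.08
tcp_pos: [0.5118, -0.0446, 0.0573]
ee_rot: [[0.996, 0.089, -0.002], [0.089, -0.996, -0.0], [-0.002, 0.0, -1.0]]
wrist_force: [-6.9, 1.9, 10.1]
gripper_width: 0.409
gripper_force: 30.0
```

```bash
python3 -c "
from h import *
d=capture('scene');cv2.imwrite('pics/s3.png',cv2.resize(d['pixels'][170:250,260:390],None,fx=5,fy=5,interpolation=2))
"
```

```text
(no output)
```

View pics/s3.png

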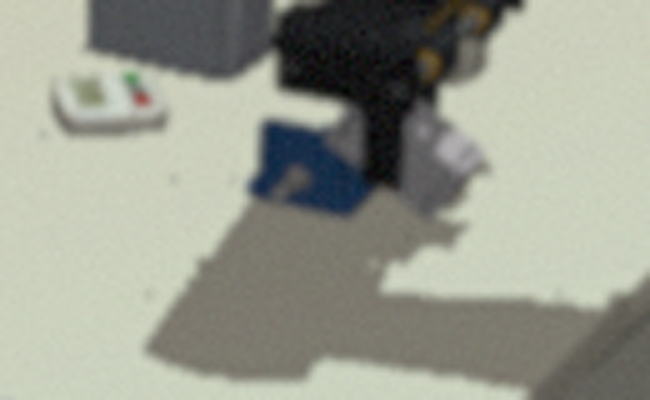

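At about 40°: plug end at (465,150), mouth end over the stand. Pushing toward the stand and slightly down.

Request:
servo_tool --pt "0.001 0 0.001" --pt "0.002 0 0.002" --pt "0.003 0 0.003" --pt "0.004 0 0.004" --pt "0.005 0 0.004" --spin '[0,0,0,0,0]' --grip '[1,1,1,1,1]'

```text
time_s: 15.55
tcp_pos: [0.5135, -0.0445, 0.0528]
ee_rot: [[0.996, 0.088, -0.009], [0.088, -0.996, -0.001], [-0.009, 0.0, -1.0]]
wrist_force: [-14.8, 3.3, 15.1]
gripper_width: 0.412
gripper_force: 30.0
```

Request:
servo_tool --pt "0.0005 0 0" --pt "0.001 0 0" --pt "0.0015 0 0" --pt "0.002 0 0" --pt "0.002 0 0" --spin '[0,0,0,0,0]' --grip '[1,1,1,1,1]'

```text
time_s: 15.97
tcp_pos: [0.5138, -0.0445, 0.0525]
ee_rot: [[0.996, 0.088, -0.012], [0.088, -0.996, -0.001], [-0.013, 0.0, -1.0]]
wrist_force: [-14.4, 2.6, 15.3]
gripper_width: 0.412
gripper_force: 30.0
```

```bash
python3 -c "
from h import *
d=capture('scene');cv2.imwrite('pics/s4.png',cv2.resize(d['pixels'][170:250,260:390],None,fx=5,fy=5,interpolation=2))
"
```

```text
(no output)
```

View pics/s4.png

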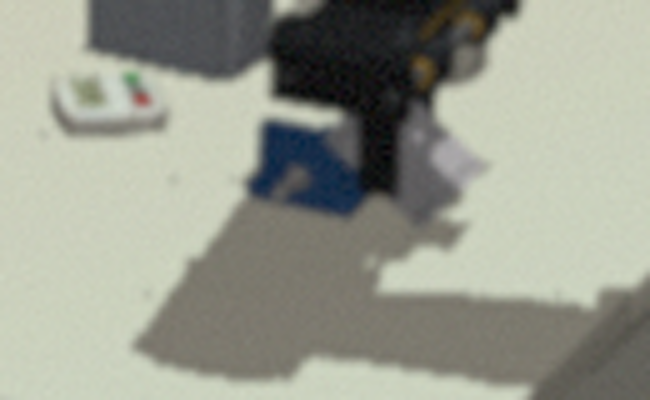

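Request:
servo_tool --pt "0.001 0 0" --pt "0.002 0 0" --pt "0.003 0 0" --pt "0.004 0 0" --pt "0.005 0 0" --spin '[0,0,0,0,0]' --grip '[1,1,1,1,1]'

```text
time_s: 16.43
tcp_pos: [0.5148, -0.0445, 0.0514]
ee_rot: [[0.996, 0.087, -0.021], [0.087, -0.996, -0.002], [-0.021, 0.0, -1.0]]
wrist_force: [-21.6, 4.1, 16.8]
gripper_width: 0.412
gripper_force: 30.0
```

Request:
servo_tool --pt "0.001 0 0" --pt "0.002 0 0" --pt "0.003 0 0" --pt "0.004 0 0" --pt "0.004 0 0" --spin '[0,0,0,0,0]' --grip '[1,1,1,1,1]'

```text
time_s: 16.85
tcp_pos: [0.5159, -0.0444, 0.0505]
ee_rot: [[0.996, 0.086, -0.028], [0.086, -0.996, -0.003], [-0.028, 0.0, -1.0]]
wrist_force: [-23.8, 6.5, 16.3]
gripper_width: 0.412
gripper_force: 30.0
```

Rotating slowly and the lever is shrinking, so I'll finish the tilt by dragging the plug-end corner on the bench, away from the stand, with light down pressure.

Request:
servo_tool --pt "-0.004 0 0.001" --pt "-0.008 0 0.002" --pt "-0.012 0 0.003" --pt "-0.016 0 0.004" --pt "-0.02 0 0.004" --spin '[0,0,0,0,0]' --grip '[1,1,1,1,1]'

```text
time_s: 17.27
tcp_pos: [0.5092, -0.0447, 0.0484]
ee_rot: [[0.996, 0.089, 0.002], [0.089, -0.996, 0.0], [0.002, -0.0, -1.0]]
wrist_force: [0.2, -0.1, -1.8]
gripper_width: 0.41
gripper_force: 30.0
```

Request:
servo_tool --pt "-0.002 0 0.001" --pt "-0.004 0 0.002" --pt "-0.006 0 0.003" --pt "-0.008 0 0.003" --pt "-0.01 0 0.003" --spin '[0,0,0,0,0]' --grip '[1,1,1,1,1]'

```text
time_s: 17.68
tcp_pos: [0.499, -0.0458, 0.0449]
ee_rot: [[0.996, 0.089, 0.0], [0.089, -0.996, -0.0], [0.0, 0.0, -1.0]]
wrist_force: [0.4, -0.2, -2.2]
gripper_width: 0.414
gripper_force: 30.0
```

```bash
python3 -c "
from h import *
d=capture('scene');cv2.imwrite('pics/s5.png',cv2.resize(d['pixels'][170:250,260:390],None,fx=5,fy=5,interpolation=2))
"
```

```text
(no output)
```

View pics/s5.png

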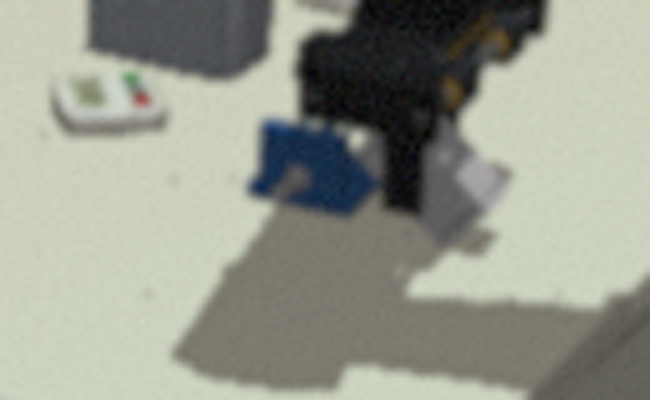

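Tilt is about 47° (plug face at (485,185)) and clear of the bench. Lower height gives a longer lever on the stand edge, so I'll push from here.

Request:
servo_tool --pt "0.003 0 0" --pt "0.006 0 0" --pt "0.009 0 0" --pt "0.012 0 0" --pt "0.014 0 0" --spin '[0,0,0,0,0]' --grip '[1,1,1,1,1]'

```text
time_s: 18.15
tcp_pos: [0.5091, -0.0451, 0.0445]
ee_rot: [[0.996, 0.088, -0.01], [0.088, -0.996, -0.001], [-0.01, 0.0, -1.0]]
wrist_force: [-12.2, 2.8, 9.2]
gripper_width: 0.413
gripper_force: 30.0
```

Request:
servo_tool --pt "0.001 0 0" --pt "0.002 0 0" --pt "0.003 0 0" --pt "0.004 0 0" --pt "0.005 0 0" --spin '[0,0,0,0,0]' --grip '[1,1,1,1,1]'

```text
time_s: 18.57
tcp_pos: [0.5094, -0.0453, 0.0443]
ee_rot: [[0.996, 0.087, -0.019], [0.087, -0.996, -0.002], [-0.019, 0.0, -1.0]]
wrist_force: [-19.4, 3.0, 16.3]
gripper_width: 0.414
gripper_force: 30.0
```

Request:
servo_tool --pt "0.001 0 0" --pt "0.002 0 0" --pt "0.003 0 0" --pt "0.004 0 0" --pt "0.005 0 0" --spin '[0,0,0,0,0]' --grip '[1,1,1,1,1]'

```text
time_s: 18.98
tcp_pos: [0.5098, -0.0453, 0.0439]
ee_rot: [[0.996, 0.086, -0.029], [0.086, -0.996, -0.003], [-0.029, 0.001, -1.0]]
wrist_force: [-27.3, 5.7, 23.2]
gripper_width: 0.411
gripper_force: 30.0
```

Request:
servo_tool --pt "0 0 -0.001" --pt "0 0 -0.002" --pt "0 0 -0.003" --pt "0 0 -0.004" --pt "0 0 -0.005" --spin '[0,0,0,0,0]' --grip '[1,1,1,1,1]'

```text
time_s: 19.4
tcp_pos: [0.5095, -0.0454, 0.045]
ee_rot: [[0.996, 0.084, -0.03], [0.084, -0.996, -0.002], [-0.03, -0.0, -1.0]]
wrist_force: [-14.8, 1.3, -10.8]
gripper_width: 0.414
gripper_force: 30.0
```

Request:
servo_tool --pt "0 0 -0.001" --pt "0 0 -0.002" --pt "0 0 -0.003" --pt "0 0 -0.003" --pt "0 0 -0.003" --spin '[0,0,0,0,0]' --grip '[1,1,1,1,1]'

```text
time_s: 19.82
tcp_pos: [0.5174, -0.0449, 0.0516]
ee_rot: [[0.996, 0.087, -0.013], [0.087, -0.996, -0.002], [-0.013, 0.001, -1.0]]
wrist_force: [-9.1, 0.0, 2.8]
gripper_width: 0.415
gripper_force: 30.0
```

```bash
python3 -c "
from h import *
d=capture('scene');cv2.imwrite('pics/s6.png',cv2.resize(d['pixels'][170:250,260:390],None,fx=5,fy=5,interpolation=2))
W=cloud(d);m=np.zeros(W.shape[:2],bool)
s=sense();T=s['tcp_pos'];u=np.array([.996,.09])
L=(W[...,0]-T[0])*u[0]+(W[...,1]-T[1])*u[1];M=-(W[...,0]-T[0])*u[1]+(W[...,1]-T[1])*u[0]
# visible +y long side of block: M ~ +18mm
m=(abs(M-.018)<.006)&(abs(L)<.05)&(W[...,2]<.12)&(W[...,2]>.003)
for l,z,mm in zip(L[m],W[...,2][m],M[m]): print(int(l*1000),int(z*1000),end=' | ')
"
```

```text
-34 118 | 23 63 | 20 64 | 19 63 | 28 58 | 23 61 | 20 61 | 18 61 | 29 55 | 26 57 | 23 58 | 20 58 | 18 58 | -8 65 | -9 64 | -12 64 | 30 55 | 29 53 | 28 52 | 23 55 | 22 53 | 17 56 | -10 63 | -13 63 | 45 45 | 28 51 | 25 51 | 24 50 | 19 53 | 18 52 | 7 57 | -8 59 | -9 58 | -12 58 | -16 61 | -17 59 | 27 46 | 22 49 | 18 51 | 17 50 | -12 58 | -12 56 | -15 56 | -18 58 | -20 57 | 22 46 | 20 46 | 18 46 | 1 52 | -9 55 | -10 53 | -13 53 | -17 56 | -18 55 | -22 56 | -22 54 | -25 54 | 21 42 | 16 45 | 1 50 | -7 49 | -9 49 | -12 49 | -16 51 | -20 54 | -23 55 | -24 53 | -25 51 | 15 44 | -9 48 | -10 46 | -14 49 | -16 48 | -19 49 | -22 50 | -26 52 | -25 48 | -31 50 | 40 32 | 6 43 | 0 44 | -9 46 | -11 45 | -13 44 | -15 44 | -18 46 | -22 48 | -24 46 | -27 48 | -29 47 | -32 49 | 11 39 | -8 40 | -11 42 | -14 42 | -16 42 | -18 42 | -22 44 | -26 46 | -27 45 | -31 47 | -32 45 | 47 23 | 35 26 | -9 39 | -11 39 | -13 38 | -16 40 | -20 42 | -22 41 | -24 41 | -28 43 | -30 43 | -33 43 | -36 44 | 47 23 | 46 21 | 26 26 | -7 37 | -9 37 | -11 35 | -15 38 | -16 37 | -20 38 | -22 38 | -24 38 | -28 40 | -30 39 | -32 39 | -3
[... 245 characters left out ...]
 | -35 33 | -39 36 | -43 38 | -43 35 | 32 15 | -8 25 | -11 26 | -15 28 | -18 30 | -18 26 | -23 31 | -25 30 | -30 33 | -32 33 | -34 32 | -37 33 | -40 34 | -43 36 | 26 14 | -4 23 | -8 26 | -9 24 | -13 25 | -13 23 | -16 24 | -20 26 | -22 26 | -27 29 | -28 27 | -31 28 | -34 29 | -36 28 | -38 28 | 49 5 | 35 8 | -6 19 | -9 20 | -10 19 | -16 23 | -17 22 | -22 22 | -25 24 | -29 26 | -32 27 | -35 27 | -38 29 | -9 17 | -12 19 | -15 19 | -17 18 | -20 19 | -22 20 | -24 19 | -30 25 | -33 25 | -34 23 | -11 13 | -15 16 | -18 16 | -20 16 | -23 18 | -25 17 | -29 19 | -32 21 | 29 3 | -16 14 | -18 14 | -22 17 | -24 16 | -25 14 | -29 16 | 2 4 | -17 10 | -20 10 | -23 12 | -26 13 | -20 7 | -26 3 | -38 3 | -47 3 |
```

View pics/s6.png

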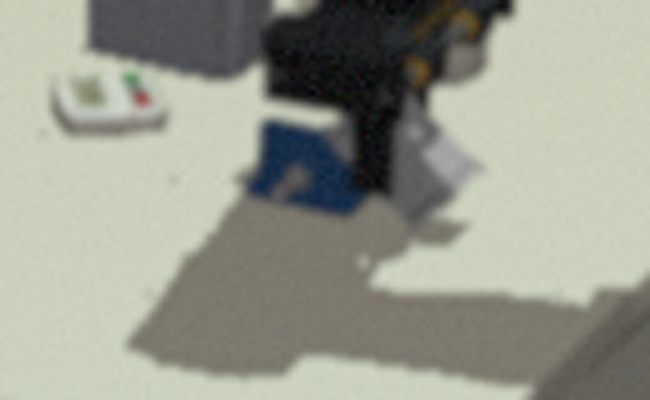

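Depth shows θ≈42° (plug face from (−43,36) to (−19,7) mm around the TCP). Now I check whether a closure just past the block's width lowers the pad force, for easier pivoting.

Request:
servo_tool --pt "0 0 0" --pt "0 0 0" --pt "0 0 0" --pt "0 0 0" --pt "0 0 0" --spin '[0,0,0,0,0]' --grip '[0.62,0.62,0.62,0.62,0.62]'

```text
time_s: 20.28
tcp_pos: [0.5174, -0.0449, 0.0516]
ee_rot: [[0.996, 0.087, -0.013], [0.087, -0.996, -0.002], [-0.013, 0.001, -1.0]]
wrist_force: [-7.9, -1.2, 2.1]
gripper_width: 0.413
gripper_force: 30.0
```

Request:
servo_tool --pt "0 0 0" --pt "0 0 0" --pt "0 0 0" --pt "0 0 0" --pt "0 0 0" --spin '[0,0,0,0,0]' --grip '[0.6,0.6,0.6,0.6,0.6]'

```text
time_s: 20.7
tcp_pos: [0.5173, -0.0449, 0.0516]
ee_rot: [[0.996, 0.087, -0.013], [0.087, -0.996, -0.002], [-0.013, 0.001, -1.0]]
wrist_force: [-9.0, -1.1, 2.2]
gripper_width: 0.41
gripper_force: 30.0
```

Request:
servo_tool --pt "-0.005 0 0" --pt "-0.01 0 0.001" --pt "-0.01 0 0.003" --pt "-0.01 0 0.004" --pt "-0.008 0 0.004" --spin '[0,0,0,0,0]' --grip '[1,1,1,1,1]'

```text
time_s: 21.12
tcp_pos: [0.5138, -0.0445, 0.0487]
ee_rot: [[0.996, 0.089, -0.003], [0.089, -0.996, -0.0], [-0.003, 0.0, -1.0]]
wrist_force: [-5.8, 1.1, 2.1]
gripper_width: 0.412
gripper_force: 30.0
```

Request:
servo_tool --pt "0.002 0 0" --pt "0.004 0 0" --pt "0.006 0 0" --pt "0.008 0 0" --pt "0.01 0 0" --spin '[0,0,0,0,0]' --grip '[1,1,1,1,1]'

```text
time_s: 21.53
tcp_pos: [0.5149, -0.0445, 0.0481]
ee_rot: [[0.996, 0.087, -0.022], [0.087, -0.996, -0.002], [-0.023, 0.0, -1.0]]
wrist_force: [-23.6, 5.8, 16.1]
gripper_width: 0.413
gripper_force: 30.0
```

Request:
servo_tool --pt "0.001 0 0" --pt "0.002 0 0" --pt "0.003 0 0" --pt "0.004 0 0" --pt "0.005 0 0" --spin '[0,0,0,0,0]' --grip '[1,1,1,1,1]'

```text
time_s: 21.95
tcp_pos: [0.5163, -0.0444, 0.047]
ee_rot: [[0.996, 0.086, -0.03], [0.086, -0.996, -0.003], [-0.03, 0.0, -1.0]]
wrist_force: [-27.5, 6.0, 15.4]
gripper_width: 0.412
gripper_force: 30.0
```

Request:
servo_tool --pt "0.001 0 -0.001" --pt "0.003 0 -0.001" --pt "0.005 0 -0.001" --pt "0.006 0 -0.001" --pt "0.006 0 -0.001" --spin '[0,0,0,0,0]' --grip '[1,1,1,1,1]'

```text
time_s: 22.37
tcp_pos: [0.5181, -0.0445, 0.0464]
ee_rot: [[0.996, 0.084, -0.04], [0.084, -0.996, -0.004], [-0.04, 0.0, -0.999]]
wrist_force: [-30.3, 6.7, 14.3]
gripper_width: 0.412
gripper_force: 30.0
```

```bash
cat >> h.py <<'E'
def side():
    "outline of the block's visible long side in (lateral,z) mm about the TCP: min-area rectangle"
    d=capture('scene');W=cloud(d);T=sense()['tcp_pos'];u=(.996,.09)
    L=((W[...,0]-T[0])*u[0]+(W[...,1]-T[1])*u[1])*1000;M=(-(W[...,0]-T[0])*u[1]+(W[...,1]-T[1])*u[0])*1000
    m=(abs(M-18)<6)&(L<-8)&(L>-60)&(W[...,2]<.09)&(W[...,2]>.004)
    z=W[...,2]*1000
    m2=m&(d['pixels'].mean(-1)>70)
    P=np.c_[L[m2],z[m2]].astype(np.float32)
    print('n',len(P),'leftmost',np.round(P[P[:,0].argmin()],1),'lowest',np.round(P[P[:,1].argmin()],1),'rect',np.round(np.hstack(cv2.minAreaRect(P)),1))
    for lo in range(-56,-8,4):
        q=P[(P[:,0]>=lo)&(P[:,0]<lo+4)]
        if len(q): print(lo+2,int(q[:,1].min()),int(q[:,1].max()),end=' ; ')
    print()
E
python3 -c "
from h import *
side()"
```

```text
n 181 leftmost [-47.8  31.4] lowest [-22.1   5.4] rect [-18.8  33.   48.4  39.2  38.3]
-46 30 32 ; -42 25 39 ; -38 20 40 ; -34 15 43 ; -30 7 47 ; -26 7 52 ; -22 5 54 ; -18 8 57 ; -14 13 62 ; -10 15 62 ;
```

The block isn't rotating past about 40°: it slides in the pads instead. New plan: rest it leaning (plug corner on the bench, mouth on the stand edge) and regrip with the fingertips near the plug's upper corner. Pressing down then levers it upright. First I relax the push and lower it.

Request:
servo_tool --pt "-0.004 0 0" --pt "-0.008 0 0" --pt "-0.011 0 0" --pt "-0.013 0 0" --pt "-0.013 0 0" --spin '[0,0,0,0,0]' --grip '[1,1,1,1,1]'

```text
time_s: 22.83
tcp_pos: [0.5212, -0.0441, 0.0497]
ee_rot: [[0.996, 0.089, -0.004], [0.089, -0.996, -0.001], [-0.004, 0.0, -1.0]]
wrist_force: [-5.0, -1.7, 1.1]
gripper_width: 0.41
gripper_force: 30.0
```

```bash
python3 -c "
from h import *
side()"
```

```text
n 176 leftmost [-48.   36.8] lowest [-23.4   6.1] rect [-18.7  34.1  46.4  41.5  39.7]
-50 36 36 ; -46 30 35 ; -42 27 41 ; -38 20 43 ; -34 16 47 ; -30 15 50 ; -26 8 54 ; -22 6 56 ; -18 10 61 ; -14 16 59 ; -10 15 61 ;
```

Request:
servo_tool --pt "-0.001 0 0.001" --pt "-0.002 0 0.002" --pt "-0.003 0 0.003" --pt "-0.004 0 0.004" --pt "-0.004 0 0.005" --spin '[0,0,0,0,0]' --grip '[1,1,1,1,1]'

```text
time_s: 23.3
tcp_pos: [0.5212, -0.0441, 0.0486]
ee_rot: [[0.996, 0.091, 0.005], [0.091, -0.996, -0.001], [0.005, 0.001, -1.0]]
wrist_force: [-10.5, -0.3, 24.4]
gripper_width: 0.413
gripper_force: 30.0
```

```bash
python3 -c "
from h import *
side()"
```

```text
n 174 leftmost [-45.3  29.7] lowest [-22.2   4.4] rect [-18.5  35.   48.7  37.8  45.2]
-46 29 35 ; -42 25 37 ; -38 20 40 ; -34 18 47 ; -30 12 49 ; -26 9 53 ; -22 4 58 ; -18 9 58 ; -14 13 64 ; -10 15 60 ;
```

Request:
servo_tool --pt "0.002 0 -0.002" --pt "0.002 0 -0.003" --pt "0.002 0 -0.003" --pt "0.002 0 -0.003" --pt "0.002 0 -0.003" --spin '[0,0,0,0,0]' --grip '[1,1,0.4,0.4,0.4]'

```text
time_s: 23.77
tcp_pos: [0.5227, -0.0435, 0.0486]
ee_rot: [[0.996, 0.09, 0.004], [0.09, -0.996, 0.0], [0.004, -0.0, -1.0]]
wrist_force: [1.1, -0.2, 0.5]
gripper_width: 0.548
gripper_force: 0.0
```

Request:
servo_tool --pt "0 0 0" --pt "0 0 0" --pt "0 0 0" --pt "0 0 0" --pt "0 0 0" --spin '[0,0,0,0,0]' --grip '[0.4,0.4,0.4,0.4,0.4]'

```text
time_s: 24.18
tcp_pos: [0.5209, -0.0438, 0.048]
ee_rot: [[0.996, 0.089, 0.0], [0.089, -0.996, 0.0], [0.0, 0.0, -1.0]]
wrist_force: [-0.7, 0.6, 0.6]
gripper_width: 0.601
gripper_force: 0.0
```

```bash
python3 -c "
from h import *
side();plan(.490,-.0469,.051,5.2-yaw(sense()),1)"
```

```text
n 190 leftmost [-45.8  24.6] lowest [-19.6   4.5] rect [-16.7  33.2  52.6  38.7  51.4]
-46 23 24 ; -42 21 33 ; -38 19 33 ; -34 16 42 ; -30 11 46 ; -26 7 51 ; -22 9 55 ; -18 4 59 ; -14 5 63 ; -10 12 62 ; 
at [ 0.5209 -0.0439  0.048 ] yaw 5.1 j [ 13.   25.9 -27.6   0.  -36.5  82.1]
[-0.031   0.0003 -0.003 ] spin -0.08
```

The block now leans stably at about 50°, with its corner at x≈0.502. Moving the fingertips to the plug side and gripping.

Request:
servo_tool --pt "-0.008 0 -0.003" --pt "-0.016 0 -0.003" --pt "-0.024 0 -0.003" --pt "-0.032 0 -0.003" --pt "-0.032 0 -0.003" --spin '[0,0,0,0,0]' --grip '[0.4,0.4,0.4,0.4,0.4]'

```text
time_s: 24.65
tcp_pos: [0.4863, -0.0471, 0.051]
ee_rot: [[0.996, 0.089, -0.002], [0.089, -0.996, -0.0], [-0.002, -0.0, -1.0]]
wrist_force: [-0.2, 0.3, 0.9]
gripper_width: 0.604
gripper_force: 0.0
```

Request:
servo_tool --pt "0 0 0" --pt "0 0 0" --pt "0 0 0" --pt "0 0 0" --pt "0 0 0" --spin '[0,0,0,0,0]' --grip '[1,1,1,1,1]'

```text
time_s: 25.07
tcp_pos: [0.4894, -0.0467, 0.0511]
ee_rot: [[0.996, 0.089, 0.0], [0.089, -0.996, 0.0], [0.0, 0.0, -1.0]]
wrist_force: [0.2, 0.5, -0.3]
gripper_width: 0.413
gripper_force: 30.0
```

Request:
servo_tool --pt "0 0 0" --pt "0 0 0" --pt "0 0 0" --pt "0 0 0.001" --pt "-0.001 0 0.002" --spin '[0,0,0,0,0]' --grip '[1,1,1,1,1]'

```text
time_s: 25.48
tcp_pos: [0.4893, -0.0467, 0.0506]
ee_rot: [[0.996, 0.09, 0.003], [0.09, -0.996, -0.0], [0.003, 0.0, -1.0]]
wrist_force: [-2.7, 0.8, 17.1]
gripper_width: 0.411
gripper_force: 30.0
```

Request:
servo_tool --pt "-0.001 0 0.001" --pt "-0.002 0 0.002" --pt "-0.004 0 0.003" --pt "-0.005 0 0.004" --pt "-0.006 0 0.005" --spin '[0,0,0,0,0]' --grip '[1,1,1,1,1]'

```text
time_s: 25.9
tcp_pos: [0.4882, -0.0467, 0.0498]
ee_rot: [[0.996, 0.093, 0.014], [0.093, -0.996, 0.0], [0.014, 0.001, -1.0]]
wrist_force: [-2.9, -0.2, 33.8]
gripper_width: 0.409
gripper_force: 30.0
```

```bash
python3 -c "
from h import *
side()"
```

```text
n 10 leftmost [-15.1  27.9] lowest [-8.7 19.1] rect [-11.9  25.4   6.4  12.5   0.2]
-14 24 27 ; -10 19 31 ;
```

Request:
servo_tool --pt "-0.002 0 0" --pt "-0.004 0 0.001" --pt "-0.006 0 0.002" --pt "-0.008 0 0.002" --pt "-0.01 0 0.002" --spin '[0,0,0,0,0]' --grip '[1,1,1,1,1]'

```text
time_s: 26.37
tcp_pos: [0.4786, -0.0473, 0.0452]
ee_rot: [[0.996, 0.092, 0.016], [0.092, -0.996, 0.002], [0.016, -0.0, -1.0]]
wrist_force: [6.9, -0.1, 8.4]
gripper_width: 0.409
gripper_force: 30.0
```

```bash
sed -i 's/(L<-8)&(L>-60)/(L<60)\&(L>-60)/; s/range(-56,-8,4)/range(-56,56,4)/' h.py; python3 -c "
from h import *
side()"
```

```text
n 165 leftmost [-8.9 23.5] lowest [21.1  4.5] rect [21.  35.8 66.6 37.1 57.4]
-10 19 23 ; -6 13 16 ; -2 14 15 ; 2 11 11 ; 6 9 14 ; 10 7 12 ; 14 7 44 ; 18 8 54 ; 22 4 58 ; 26 8 57 ; 30 13 57 ; 34 19 60 ; 38 33 57 ; 42 34 58 ; 46 46 56 ; 50 50 57 ;
```

Working: θ≈57° now and the force has dropped. Continuing the arc.

Request:
servo_tool --pt "-0.002 0 0.001" --pt "-0.004 0 0.003" --pt "-0.005 0 0.004" --pt "-0.006 0 0.005" --pt "-0.007 0 0.006" --spin '[0,0,0,0,0]' --grip '[1,1,1,1,1]'

```text
time_s: 26.83
tcp_pos: [0.4705, -0.048, 0.0393]
ee_rot: [[0.996, 0.092, 0.013], [0.092, -0.996, 0.001], [0.013, -0.0, -1.0]]
wrist_force: [1.0, 0.2, 16.7]
gripper_width: 0.413
gripper_force: 30.0
```

```bash
python3 -c "
from h import *
side()"
```

```text
n 135 leftmost [-3.2 10.7] lowest [31.5  4. ] rect [19.8 30.6 52.5 35.3 76.3]
-2 10 10 ; 2 8 11 ; 6 8 8 ; 10 8 8 ; 14 4 7 ; 18 5 51 ; 22 4 52 ; 26 4 49 ; 30 4 50 ; 34 17 52 ; 38 30 52 ; 42 46 51 ;
```

θ≈77°. A little more, pressing the plug face flat on the bench.

Request:
servo_tool --pt "-0.001 0 0.002" --pt "-0.002 0 0.004" --pt "-0.002 0 0.006" --pt "-0.002 0 0.006" --pt "-0.002 0 0.006" --spin '[0,0,0,0,0]' --grip '[1,1,1,1,1]'

```text
time_s: 27.3
tcp_pos: [0.4655, -0.0485, 0.0326]
ee_rot: [[0.996, 0.091, 0.006], [0.091, -0.996, 0.001], [0.006, -0.0, -1.0]]
wrist_force: [-3.9, 1.2, 18.0]
gripper_width: 0.411
gripper_force: 30.0
```

```bash
python3 -c "
from h import *
side()"
```

```text
n 116 leftmost [-36.2  88. ] lowest [19.7  4.4] rect [  8.5  51.8  47.1 105.   26.8]
-38 88 88 ; 6 5 5 ; 14 9 25 ; 18 4 45 ; 22 6 42 ; 26 4 42 ; 30 4 44 ; 34 6 43 ; 38 10 45 ;
```

Request:
servo_tool --pt "0 0 -0.003" --pt "0 0 -0.003" --pt "0 0 -0.003" --pt "0 0 -0.003" --pt "0 0 -0.003" --spin '[0,0,0,0,0]' --grip '[1,0.2,0.2,0.2,0.2]'

```text
time_s: 27.77
tcp_pos: [0.4626, -0.0492, 0.0326]
ee_rot: [[0.996, 0.089, -0.001], [0.089, -0.996, -0.0], [-0.001, 0.0, -1.0]]
wrist_force: [0.2, 0.5, -0.2]
gripper_width: 0.631
gripper_force: 0.0
```

Request:
servo_tool --pt "0 0 0" --pt "0 0 0" --pt "0 0 0" --pt "0 0 0" --pt "0 0 0" --spin '[0,0,0,0,0]' --grip '[0,0,0,0,0]'

```text
time_s: 28.18
tcp_pos: [0.463, -0.0491, 0.033]
ee_rot: [[0.996, 0.089, -0.0], [0.089, -0.996, -0.0], [-0.0, 0.0, -1.0]]
wrist_force: [0.0, 0.3, -0.0]
gripper_width: 0.965
gripper_force: 0.0
```

Request:
servo_tool --pt "0 0 -0.02" --pt "0 0 -0.05" --pt "0 0 -0.08" --pt "0 0 -0.11" --pt "0 0 -0.14" --spin '[0,0,0,0,0]' --grip '[0,0,0,0,0]'

```text
time_s: 28.6
tcp_pos: [0.4626, -0.0491, 0.1745]
ee_rot: [[0.996, 0.089, -0.0], [0.089, -0.996, 0.0], [-0.0, -0.0, -1.0]]
wrist_force: [-0.2, 0.6, -0.9]
gripper_width: 1.002
gripper_force: 0.0
```

Request:
servo_tool --pt "-0.02 0 0" --pt "-0.05 0 0" --pt "-0.05 0 0" --pt "-0.05 0 0" --pt "-0.05 0 0" --spin '[0,0,0,0,0]' --grip '[0,0,0,0,0]'

```text
time_s: 29.02
tcp_pos: [0.4136, -0.0535, 0.1734]
ee_rot: [[0.996, 0.09, 0.001], [0.09, -0.996, 0.0], [0.001, 0.0, -1.0]]
wrist_force: [-0.3, -0.1, -0.1]
gripper_width: 1.003
gripper_force: 0.0
```

```bash
python3 -c "
from h import *
d=capture('wrist');W=cloud(d);cv2.imwrite('pics/w2.png',d['pixels'])
print(rect(W,(.485,-.046),.05,.062,.08))
m=(np.hypot(W[...,0]-.485,W[...,1]+.046)<.012);print('hole z pct',np.percentile(W[m][:,2],[5,25,50,95]))
"
```

```text
(2159, array([479.7, -47.7,  35.5,  36.1,   5. ]), array([69.8, 71.1, 72.3]))
hole z pct [0.0254555  0.02675006 0.07041734 0.07216197]
```

View pics/w2.png

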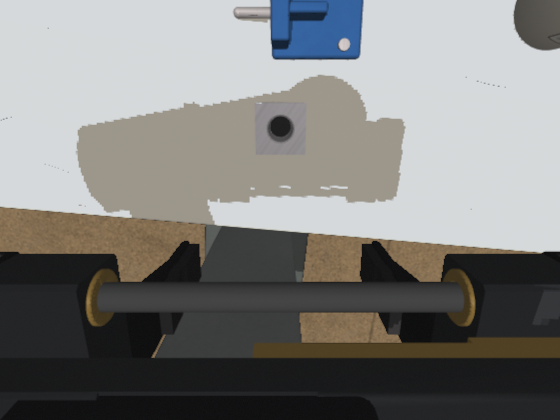

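The block stands upright with the hole at (280,127) facing up; depth shows its floor 45 mm below the 72 mm top, which confirms the real bore. Regripping near the top.

```bash
python3 -c "
from h import *
plan(.4797,-.0477,.068,5.0-yaw(sense()),1)"
```

```text
at [ 0.414  -0.0534  0.1733] yaw 5.1 j [ 15.2   6.  -33.4   0.  -50.6  79.9]
[0.066  0.0002 0.1053] spin 0.13
```

Request:
servo_tool --pt "0.025 0 0" --pt "0.05 0 0" --pt "0.066 0 0" --pt "0.066 0 0.02" --pt "0.066 0 0.04" --spin '[0,0,0,0,0]' --grip '[0,0,0,0,0]'

```text
time_s: 29.48
tcp_pos: [0.4817, -0.0472, 0.1328]
ee_rot: [[0.996, 0.089, 0.003], [0.089, -0.996, 0.0], [0.003, -0.0, -1.0]]
wrist_force: [-0.8, 0.2, -0.8]
gripper_width: 1.001
gripper_force: 0.0
```

Request:
servo_tool --pt "0 0 0.02" --pt "0 0 0.04" --pt "0 0 0.055" --pt "0 0 0.065" --pt "0 0 0.065" --spin '[0,0,0,0,0]' --grip '[0,0,0,0,0]'

```text
time_s: 29.9
tcp_pos: [0.4782, -0.0478, 0.0654]
ee_rot: [[0.996, 0.089, -0.006], [0.089, -0.996, -0.001], [-0.006, 0.001, -1.0]]
wrist_force: [0.1, -0.2, 0.2]
gripper_width: 1.0
gripper_force: 0.0
```

Request:
servo_tool --pt "0 0 0" --pt "0 0 0" --pt "0 0 0" --pt "0 0 0" --pt "0 0 0" --spin '[0,0,0,0,0]' --grip '[0.5,0.5,1,1,1]'

```text
time_s: 30.32
tcp_pos: [0.4794, -0.0475, 0.0687]
ee_rot: [[0.996, 0.089, 0.002], [0.089, -0.996, 0.0], [0.002, -0.0, -1.0]]
wrist_force: [-0.5, 0.5, -0.2]
gripper_width: 0.707
gripper_force: 0.0
```

Request:
servo_tool --pt "0 0 0" --pt "0 0 0" --pt "0 0 0" --pt "0 0 0" --pt "0 0 0" --spin '[0,0,0,0,0]' --grip '[1,1,1,1,1]'

```text
time_s: 30.73
tcp_pos: [0.479, -0.0476, 0.0682]
ee_rot: [[0.996, 0.089, 0.0], [0.089, -0.996, 0.0], [0.0, -0.0, -1.0]]
wrist_force: [-0.1, -0.4, 1.5]
gripper_width: 0.413
gripper_force: 30.0
```

Request:
servo_tool --pt "0 0 0" --pt "0 0 0" --pt "0 0 0" --pt "0 0 0" --pt "0 0 0" --spin '[0,0,0,0,0]' --grip '[1,1,1,1,1]'

```text
time_s: 31.15
tcp_pos: [0.479, -0.0476, 0.0682]
ee_rot: [[0.996, 0.089, 0.0], [0.089, -0.996, -0.0], [0.0, 0.0, -1.0]]
wrist_force: [-0.4, 1.4, 2.0]
gripper_width: 0.411
gripper_force: 30.0
```

Gripped. Lifting 18 cm smoothly.

Request:
servo_tool --pt "0 0 -0.005" --pt "0 0 -0.02" --pt "0 0 -0.04" --pt "0 0 -0.06" --pt "0 0 -0.08" --spin '[0,0,0,0,0]' --grip '[1,1,1,1,1]'

```text
time_s: 31.57
tcp_pos: [0.4783, -0.0477, 0.1485]
ee_rot: [[0.996, 0.089, -0.002], [0.089, -0.996, -0.0], [-0.002, -0.0, -1.0]]
wrist_force: [0.1, -0.1, -1.8]
gripper_width: 0.407
gripper_force: 30.0
```

Request:
servo_tool --pt "0 0 -0.02" --pt "0 0 -0.045" --pt "0 0 -0.07" --pt "0 0 -0.09" --pt "0 0 -0.1" --spin '[0,0,0,0,0]' --grip '[1,1,1,1,1]'

```text
time_s: 31.98
tcp_pos: [0.4797, -0.0476, 0.2506]
ee_rot: [[0.996, 0.089, 0.004], [0.089, -0.996, 0.001], [0.004, -0.0, -1.0]]
wrist_force: [1.0, 0.3, -1.6]
gripper_width: 0.41
gripper_force: 30.0
```

Request:
servo_tool --pt "0 0 0" --pt "0 0 0" --pt "0 0 0" --pt "0 0 0" --pt "0 0 0" --spin '[0,0,0,0,0]' --grip '[1,1,1,1,1]'

```text
time_s: 32.4
tcp_pos: [0.4784, -0.0477, 0.2466]
ee_rot: [[0.996, 0.089, -0.003], [0.089, -0.996, -0.0], [-0.003, 0.0, -1.0]]
wrist_force: [0.2, 0.4, -2.8]
gripper_width: 0.417
gripper_force: 30.0
```

Request:
servo_tool --pt "0 0 0" --pt "0 0 0" --pt "0 0 0" --pt "0 0 0" --pt "0 0 0" --spin '[0,0,0,0,0]' --grip '[1,1,1,1,1]'

```text
time_s: 32.82
tcp_pos: [0.479, -0.0476, 0.248]
ee_rot: [[0.996, 0.089, -0.0], [0.089, -0.996, 0.0], [-0.0, -0.0, -1.0]]
wrist_force: [-0.2, 0.1, -2.4]
gripper_width: 0.411
gripper_force: 30.0
```

```bash
python3 -c "
from h import *
s=sense();T=np.array(s['tcp_pos']);print(s['time_s'],T,s['gripper_force'],np.abs(s['joint_velocities']).max())
W=cloud(capture('scene'));q=W-T
u=q[...,0]*.996+q[...,1]*.09;v=-q[...,0]*.09+q[...,1]*.996
m=(abs(u)<.03)&(abs(v-.018)<.006)&(q[...,2]<-.027)&(q[...,2]>-.11)
P=np.c_[u[m],q[...,2][m]].astype(np.float32)*1000
print(len(P),P.min(0),P.max(0),cv2.minAreaRect(P))
"
```

```text
32.8167 [ 0.47898383 -0.04761662  0.24802453] 29.999488469256903 0.21552503939855727
220 [-18.789263 -68.17107 ] [ 19.649586 -27.369831] ((0.23488807678222656, -47.36132049560547), (40.482818603515625, 38.519432067871094), 86.27647399902344)
```

The block hangs upright and steady with its underside at about 0.18 m. Handing in.

```bash
python3 -c "
from station import *
print(finish_job())"
```

```text
the job is handed in; nothing more can be done
None
```

The job is handed in: the pin found the real hole, that end met the stand at about 8 N, and the block finished upright, hole up, held steady about 18 cm above the bench, at 32.8 s of the 64 s allowed.

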